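# Pull a module from its test nest with sprung puller tweezers

### The arm

A 6-joint arm with a two-finger parallel gripper is mounted at the origin on a cart in front of the work surface, level with it; the furniture and walls round the work are solid. World frame = base frame: x ahead of the robot, y to its left, z up, the work surface at z = 0. Lengths are in m, angles in rad, forces in N, time in s.
With the tool pointing down it reaches from about 0.425 to 0.95 m from the base axis. Payload 3.5 kg.
Tool frame: the origin (TCP) lies between the finger pads; the fingertips stand 22 mm ahead of it and the grasp point (between the pads) lies 3 mm ahead of it (ctrl.nose_length is the z of the fingertips in the tool frame, in m); z points along the fingers, y is the line along which they close (so a half turn about z gives the same grasp; the last joint's range is limited). The gripper opens to 85 mm and grips with 20 to 120 N. Pads are 22 mm wide; open, the fingers measure 114 mm over their backs; the gripper's body (76 mm by 85 mm) begins 54 mm behind the grasp point. The pads swing forward as they close: fully open they stand 13 mm farther back than shut.
Start: joints at [1.005, 0.286, 1.577, -0, 1.279, -0.15], TCP at [0.273, 0.617, 0.253] pointing down, gripper open.
Joint ranges: [-2.77, 2.77], [-0.9, 2.22], [0.21, 2.48], [-1.53, 4.67], [0.24, 2.81], [-2.84, 2.84]. Speed limits (rad/s): [2.79, 2.79, 3.14, 3.14, 3.14, 3.14].

### API

Orientations are given as a unit quaternion [x, y, z, w].
In Python, from plant import ctrl gives the robot as it stands. The module is installed in compiled form; this text tells all that it offers.
- The arm moves only by the tool send_rows, never from a script. Its argument "rows" is text: rows parted by semicolons, each of 7 numbers parted by spaces: the turn, a rotation vector about the tool's x, y, z in degrees, then the shift along the tool's x, y, z in mm, then the opening, from -1 (shut) to 1 (fully open). A call has 1 to 8 rows; each row is the pose to reach, as a shift and turn from the pose commanded when the call began, along the tool's axes at that moment; what a row does not reach only later rows make up. A row lasts 1/8 s, in which the tool goes at most 62.5 mm and 10.7 degrees, less where a joint would pass 70% of its speed; a pose out of reach is approached as far as the arm can. A call with a gripper value outside its range is refused whole. The fingers move at their own pace and stop on an object; "grip_force" is the grip in N (left out, the last holds). Time passes only in rows, so rows that repeat a pose let the fingers close. It gives the time, the measured TCP pose, the force, the opening and the grip force at its end, in the units of the state.
- ctrl.get_state(): the state, without advancing time (a new reading comes with each control period).
- ctrl.read_camera(name): name is "scene" or "top" or "wrist"; returns a dict with "color" (480x640x3 uint8, red, green, blue), "fx", "fy", "cx", "cy" (pixels), "D" ([k1, k2, p1, p2, k3] as OpenCV has them; the pictures are not rectified), "extrinsics" (4x4, takes a point from world to camera coordinates). Camera axes: x right, y down, z forward; pixel columns grow to the right and rows downward; lengths in m; the calibration is good to about 2 mm. A picture is of the moment at which its call begins. There is no depth.
- ctrl.sign_off(): hands the job in; it is judged then, once.
Trained networks look in a picture, given as the dict that the camera call returned (one of the last four; its "shot" number tells which), for a name from the list of things; names that differ only in an ending like _2 or _b are one class to them, and where a whole thing is asked for, a point or a joint stands for the part that bears it (a point fixed in the world has none). Each returns a list of dicts, best first, with "p" (0 to 1); they miss things now and then, are a little off and sometimes report something else, mostly with a low value. They report only what shows in the picture. A call takes as long as a camera call. They do not tell look-alikes from the thing itself.
- ctrl.look_for(picture, target): "position" ([x, y, z] in m, in the coordinates of the camera as it stood for that picture, good to about 4 mm: the middle of the surface that is visible of it).
The state is a dict: "time": time; "qpos": joint angles; "dq": joint speeds; "joint_efforts": joint torques, N m; "eef_pos": TCP position; "tcp_rot": TCP orientation; "contact_force": force on the tool from outside, world axes, zero at the start; "wrist_torque": the same for the moment, N m; "opening": opening from 0.0 (shut) to 1.0 (fully open); "finger_force": force on a finger pad.
Only numpy, scipy, OpenCV 4.12 (cv2) and the standard library are available. Lean on these libraries where they do the work, as an engineer would, in place of code of your own. Each camera call takes 0.05 s, during which the arm holds its last target. There are 200 camera calls.

### The job

Take the sprung puller tweezers out of their stand and lower them, legs spread, over the small module in the test nest so that a leg stands at each short end of the board. Squeeze the tweezers until the inner faces of the legs stand at the long lines of their gauge bar (a tip gap of 55 mm), so that the toes are under the board ends without pinching the board. Then, with the gap held steady at that mark, lift the module straight out of the nest on the toes and finish while holding it up level in the tweezers, well clear of the nest (about 8 cm higher than it sat); touch the module with nothing but the tweezers, and leave the other things on the bench alone.

Things in the scene. Friction and masses are not known exactly. Their poses are not given: they have to be found in the camera images.
- puller: Loose sprung puller tweezers, about 75 g: a U with the bow on top and two 12 mm wide steel legs down. Origin midway between the two black thumb grips; z up along the legs, y from right to left leg (direction of squeezing), x across. Legs turn in the bow about pivots at y = +-13, z = +36 mm, both together and evenly, sprung apart. Standing in the stand the origin is 69 mm above the bench
- ridge_l (a point): Outermost point of the left thumb grip, a rounded ridge along x, radius 4 mm, 22 mm long, at the height of the puller's origin: squeeze here, pad middle on it or up to 4 mm above (legs flare out below z = -21 mm). Width over both ridges: 53.5 mm relaxed, 44.0 mm at the marked gap; 1 mm less width = tip gap about 2.6 mm less
- ridge_r (a point): The same point on the right leg. The spring pushes on each finger with about 1.25 N per mm that the width is squeezed in, 12 N at the mark. At a width of 50.5 mm the tweezers can be carried, the toes then still about 60 mm apart
- bow (a point): Top of the bow, 44 mm above the puller's origin (must stay clear of the gripper's palm)
- gauge (a point): Middle of the front face of the gauge bar: thin aluminium bar 88 x 7 mm (y, z) fixed to the bow by a 10 mm wide stem, in front of the legs (x = -8.5, z = -37.5 mm of the puller). Long engraved lines at y = +-27.5 mm: the legs' inner faces stand at them at the marked gap; short lines at 30, 32.5, 35, 37.5 mm
- leg_l (a joint): Inward turn of the left leg, rad (the right leg turns the same): 0 relaxed (tip gap 80 mm), 0.133 at the marked gap (55 mm), 0.20 at most
- tip_l (a point): Left tip: on the inner face of the left leg, middle of its width, level with the top of its toe. The distance tip_l to tip_r is the tip gap. The toe points inward 6 mm from this face, is 12 mm wide (x) and 2.5 mm thick; at the marked gap its top is level at z = -60 mm of the puller. While the legs are spread the toes' lowest points are at about z = -62 mm
- tip_r (a point): Right tip: the same point on the right leg
- stand: Black tool stand fixed to the bench, 42 x 118 x 26 mm (x, y, z), origin at the centre of its underside. The tweezers' feet stand in its slot, 14.5 x 94.5 mm and 18 mm deep (floor 8 mm up): lift them straight up 20 mm or more to leave it
- module: Loose small circuit module, about 20 g, board 28 x 52 x 2 mm (x, y, z), 8 mm high with its pins. Origin at its centre, 2 mm below the board's underside; long side along y, z up. Seated, its board underside is 18 mm above the bench; the board ends (y = +-26 mm) overhang the rails of the nest by 11 mm
- nest: Test nest fixed to the bench: aluminium base 84 x 112 x 5 mm, origin at centre of underside, y along the module. Two rails (x = +-9.5, y = -15 to 15 mm, 18 mm high) carry the module; beyond them it is open down to the base. Dowel pins 28 mm high at x = +-17.4, y = +-12 and x = +-11.2, y = +-29.1 mm (radius 2.2 mm): 18 mm free between the two at each end for a leg
- spare_module: Bystander: larger circuit module lying on the bench, 50 x 68 x 8 mm
- flat_tweezers: Bystander: plain flat tweezers lying on the bench, 122 mm long
- sink: Bystander: black finned heat sink, 40 x 50 x 25 mm
Mind the look-alikes: they are no part of the job. What is shaped like the module but turquoise is not meant.

How it is judged:
On the way, in this order (a step that is already met when the one before it is completed fails the run):
1. the tweezers are out of their stand, legs still spread, the module still in the nest (height (world z) of puller above 0.095 m and distance between tip_l and tip_r above 0.062 m and height (world z) of module below 0.02 m), for 0.2 s.
2. the tip gap is at the mark with the toes below the board ends, the module still seated (distance between tip_l and tip_r between 0.0525 and 0.0575 m and x of module in the frame of puller between -0.009 and 0.009 m and y of module in the frame of puller between -0.005 and 0.005 m and z of module in the frame of puller between -0.0635 and -0.051 m and height (world z) of module below 0.02 m), for 0.2 s.
At the end, for the whole second after the job is handed in: Module carried level (within 0.2 rad) by the tweezers alone, resting on both toes, its origin over 70 mm above the bench (it sat at 16), tip gap steady at 52.5 to 57.5 mm, tweezers held by the fingers, clear of nest and stand, all at rest, robot not touching the module (distance between tip_l and tip_r between 0.0525 and 0.0575 m and x of module in the frame of puller between -0.009 and 0.009 m and y of module in the frame of puller between -0.005 and 0.005 m and z of module in the frame of puller between -0.0655 and -0.0575 m and height (world z) of module above 0.07 m and angle between module's own z axis and vertical below 0.2 rad and angle between the y axis of module and the y axis of puller, either way round below 0.25 rad and contact force between puller and module above 0.05 N and contact force between the fingers and puller above 1 N and contact force between the arm and module below 0.05 N and contact force between puller and nest below 0.05 N and contact force between puller and stand below 0.05 N and linear speed of each of module, puller below 0.02 m/s and velocity of joint leg_l between -0.05 and 0.05 rad/s); the arm keeps its last pose, push and grip.
It fails at once if the board is pinched or struck by the tweezers (more than 10 N) (contact force between puller and module above 10 N).
It fails at once if the robot itself touches the module (contact force between any of the fingers, the arm and module above 0.3 N).
It fails at once if a bystander is moved more than 2 cm (distance of any of spare_module, flat_tweezers, sink from where it was at the start of the episode above 0.02 m).
It also fails if it takes over 45 s, if anything falls off the work surface, if the arm or the gripper's body presses on something with over 40 N, if the wrist force passes 120 N, or if a joint passes its speed limit or range.

## Working session

There is one attempt and no reset: what is moved stays moved. The work goes in short steps, Python scripts to look and compute and a tool call to move; the robot and the scene stay as the last step left them, time stands still between calls to the robot, and variables do not carry over. Pictures are saved under pics/ and viewed, at most 10 in all, crops included, and the job is handed in when it is done.

Besides the shell and the picture viewer there is one more tool, called after "Call:" as name(argument=value, ...) on one line, values as JSON. send_rows: Moves the arm, as the interface text tells. Its arguments: {"type":"object","properties":{"rows":{"type":"string"},"grip_force":{"type":"number"}},"required":["rows"]}

```bash
mkdir -p pics; cat > h.py <<'E'
import numpy as np, cv2
from plant import ctrl
from scipy.spatial.transform import Rotation as R
def save(d,n,crop=None,s=1):
    im=cv2.cvtColor(d["color"],cv2.COLOR_RGB2BGR)
    if crop: x0,y0,x1,y1=crop; im=im[y0:y1,x0:x1]
    cv2.imwrite("pics/"+n,cv2.resize(im,None,fx=s,fy=s,interpolation=cv2.INTER_CUBIC))
def K(d): return np.array([[d["fx"],0,d["cx"]],[0,d["fy"],d["cy"]],[0,0,1.]])
def world(d,p):
    E=np.array(d["extrinsics"]); return E[:3,:3].T@(np.array(p)-E[:3,3])
def pix(d,P):
    E=np.array(d["extrinsics"]); r,_=cv2.Rodrigues(E[:3,:3])
    return cv2.projectPoints(np.array(P,float).reshape(-1,1,3),r,E[:3,3],K(d),np.array(d["D"],float))[0].reshape(-1,2)
def atz(d,uv,z):
    E=np.array(d["extrinsics"]); n=cv2.undistortPoints(np.array(uv,float).reshape(-1,1,2),K(d),np.array(d["D"],float)).reshape(-1,2)
    c=-E[:3,:3].T@E[:3,3]; out=[]
    for a in n:
        v=E[:3,:3].T@np.array([a[0],a[1],1]); out.append(c+v*(z-c[2])/v[2])
    return np.array(out)
E
python3 - <<'E'
from h import *
np.set_printoptions(precision=4,suppress=True)
for c in ["scene","top"]:
    d=ctrl.read_camera(c); save(d,c+"0.png"); print(c,d["extrinsics"],d["fx"])
    for t in ["puller","ridge_l","ridge_r","bow","gauge","tip_l","tip_r","stand","module","nest","spare_module","flat_tweezers","sink"]:
        for r in ctrl.look_for(d,t)[:3]:
            if r["p"]>.2: w=world(d,r["position"]); print(t,round(r["p"],2),w,pix(d,w)[0].round())
print(ctrl.get_state())
E
```

```text
scene [[ 0.7747 -0.6323 -0.0077 -0.3972]
 [-0.283  -0.3357 -0.8985  0.2671]
 [ 0.5655  0.6982 -0.439   0.6019]
 [ 0.      0.      0.      1.    ]] 486.65245099355934
puller 0.76 [ 0.4904 -0.1866  0.068 ] [390. 330.]
puller 0.61 [0.5146 0.0903 0.0201] [294. 280.]
ridge_l 0.73 [ 0.4963 -0.1534  0.0654] [377. 320.]
ridge_l 0.64 [ 0.4942 -0.2018  0.0689] [399. 333.]
ridge_r 0.73 [ 0.4963 -0.1534  0.0654] [377. 320.]
ridge_r 0.64 [ 0.4942 -0.2018  0.0689] [399. 333.]
bow 0.93 [ 0.4944 -0.185   0.0689] [391. 328.]
gauge 0.76 [ 0.4883 -0.1819  0.0633] [386. 331.]
tip_l 0.68 [ 0.4954 -0.1994  0.065 ] [399. 334.]
tip_l 0.65 [ 0.497  -0.1545  0.0654] [378. 320.]
tip_r 0.68 [ 0.4954 -0.1994  0.065 ] [399. 334.]
tip_r 0.65 [ 0.497  -0.1545  0.0654] [378. 320.]
stand 0.57 [ 0.4803 -0.1906  0.0262] [386. 356.]
stand 0.46 [0.5126 0.0897 0.0215] [293. 279.]
module 0.85 [ 0.515  -0.0449  0.0014] [339. 318.]
module 0.53 [0.5145 0.0887 0.0167] [294. 281.]
nest 0.91 [0.5047 0.0763 0.0072] [294. 290.]
spare_module 0.8 [0.4606 0.2759 0.0044] [223. 261.]
flat_tweezers 0.89 [ 0.6248 -0.1293  0.0024] [417. 3
[... 902 characters left out ...]
odule 0.26 [ 0.4944 -0.1727  0.028 ] [430. 282.]
flat_tweezers 0.58 [0.6512 0.0582 0.0035] [309. 203.]
flat_tweezers 0.56 [ 0.6235 -0.118   0.0084] [399. 216.]
sink 0.9 [0.6538 0.0584 0.0048] [308. 201.]
{'time': 1.4, 'qpos': array([ 1.005 ,  0.2863,  1.5767, -0.    ,  1.2786, -0.15  ]), 'dq': array([ 0.0002, -0.0017, -0.0018,  0.0001, -0.0013,  0.0005]), 'joint_efforts': array([ -0.0022, -40.5941, -29.2931,  -0.0002,   0.0006,   0.    ]), 'eef_pos': array([0.2726, 0.6175, 0.2533]), 'tcp_rot': array([ 0.2064,  0.9785, -0.    ,  0.    ]), 'contact_force': array([-0.2424, -0.1171, -0.7993]), 'wrist_torque': array([-0.0248,  0.0229,  0.059 ]), 'finger_force': 0.0, 'opening': 1.0003601559260582}
```

```bash
python3 - <<'E'
import cv2,numpy as np
a=cv2.imread("pics/scene0.png")[220:420,180:480]; b=cv2.imread("pics/top0.png")[180:330,150:480]
cv2.imwrite("pics/a.png",cv2.resize(a,(800,533),interpolation=cv2.INTER_CUBIC))
cv2.imwrite("pics/b.png",cv2.resize(b,(800,364),interpolation=cv2.INTER_CUBIC))
E
```

```text
(no output)
```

View pics/a.png

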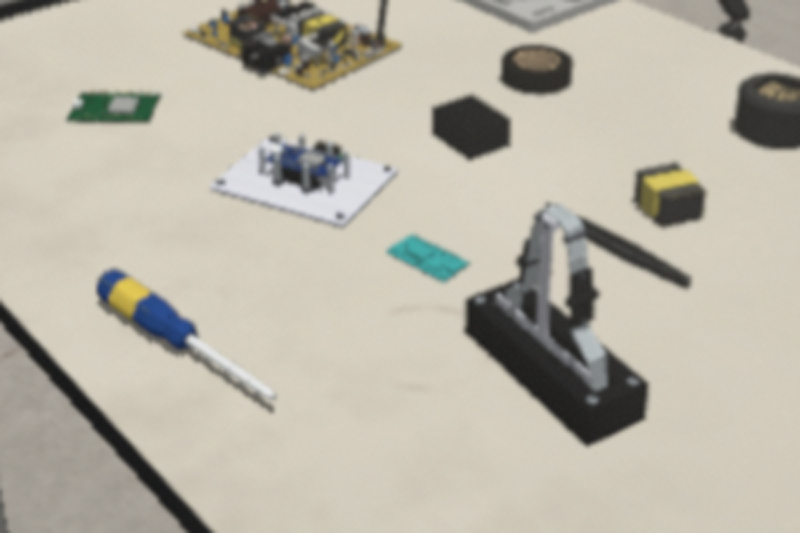

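View pics/b.png

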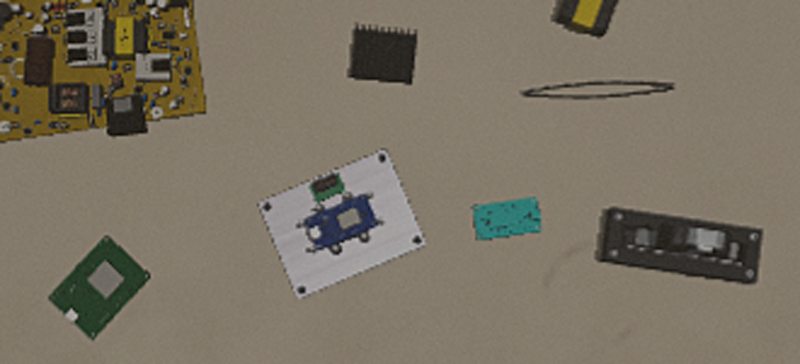

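```bash
python3 - <<'E'
from h import *
np.set_printoptions(precision=4,suppress=True)
d=ctrl.read_camera("top")
f=lambda L:[(150+x*.4125,180+y*.4125) for x,y in L]
n=atz(d,f([(258,205),(385,149),(424,243),(300,297)]),.005); print(n,n.mean(0)); v=(n[0]-n[1]+n[3]-n[2]); print("nest yaw of y-90",np.degrees(np.arctan2(v[1],v[0]))-90)
s=atz(d,f([(605,208),(762,230),(753,283),(600,262)]),.026); print(s,s.mean(0)); v=(s[0]-s[1]+s[3]-s[2]); print(np.degrees(np.arctan2(v[1],v[0]))-90,np.linalg.norm(s[0]-s[1]),np.linalg.norm(s[1]-s[2]))
r=R.from_quat(ctrl.get_state()["tcp_rot"]); print(r.as_matrix())
w=ctrl.read_camera("wrist"); E=np.array(w["extrinsics"]); T=np.eye(4);T[:3,:3]=r.as_matrix();T[:3,3]=ctrl.get_state()["eef_pos"]; print(np.linalg.inv(E@T),w["fx"],w["D"])
E
```

```text
[[0.5283 0.1585 0.005 ]
 [0.5739 0.0572 0.005 ]
 [0.4985 0.0256 0.005 ]
 [0.4552 0.1239 0.005 ]] [0.514  0.0913 0.005 ]
nest yaw of y-90 24.020116154844928
[[ 0.5254 -0.1156  0.026 ]
 [ 0.5089 -0.237   0.026 ]
 [ 0.4678 -0.2289  0.026 ]
 [ 0.4832 -0.1111  0.026 ]] [ 0.4963 -0.1732  0.026 ]
-7.599196073568933 0.12251305568994894 0.04193402358688663
[[-0.9148  0.4039 -0.    ]
 [ 0.4039  0.9148 -0.    ]
 [-0.     -0.     -1.    ]]
[[ 0.0008 -0.9626 -0.2711  0.0686]
 [ 1.      0.0006  0.0007  0.0002]
 [-0.0005 -0.2711  0.9626 -0.1203]
 [ 0.      0.      0.      1.    ]] 357.095883610248 [-0.0592  0.      0.      0.      0.    ]
```

Call:
send_rows(rows="0 0 -4 -60 -70 0 1;0 0 -8 -100 -120 0 1;0 0 -12 -140 -169 0 1;0 0 -16.2 -180 -217 0 1;0 0 -16.2 -220 -266 0 1;0 0 -16.2 -262 -316 0 1;0 0 -16.2 -262 -316 0 1")

```text
time: 2.38
eef_pos: [0.385, 0.2203, 0.2537]
tcp_rot: [0.068, 0.998, 0.0, 0.001]
contact_force: [0.7, 0.3, 0.1]
opening: 0.997
finger_force: 0.0
```

```bash
cat >> h.py <<'E'
def go(p,yaw):
    s=ctrl.get_state(); M=R.from_quat(s["tcp_rot"]).as_matrix(); y=np.radians(yaw)
    ty=np.array([-np.sin(y),np.cos(y),0]); tz=np.array([0,0,-1.]); G=np.c_[np.cross(ty,tz),ty,tz]
    print("t",s["time"],"eef",s["eef_pos"].round(4),"open",round(s["opening"],4),"F",s["finger_force"],s["contact_force"].round(2))
    print("turn",np.degrees(R.from_matrix(M.T@G).as_rotvec()).round(2),"shift",(M.T@(np.array(p)-s["eef_pos"])*1e3).round(1))
E
python3 -c "
from h import *
go([.496,-.173,.215],-7.6)"
```

```text
t 2.375 eef [0.385  0.2203 0.2537] open 0.9974 F 0.0 [0.73 0.3  0.1 ]
turn [ 0.01  0.07 -0.14] shift [-162.9 -374.8   38.8]
```

Call:
send_rows(rows="0 0 0 -23 -54 0 1;0 0 0 -46 -107 0 1;0 0 0 -69 -160 0 1;0 0 0 -93 -214 10 1;0 0 0 -117 -268 20 1;0 0 0 -141 -322 30 1;0 0 0 -163 -375 39 1;0 0 0 -163 -375 39 1")

```text
time: 3.38
eef_pos: [0.4966, -0.174, 0.2135]
tcp_rot: [0.069, 0.998, 0.0, -0.001]
contact_force: [-1.3, 0.0, -0.8]
opening: 1.0
finger_force: 0.0
```

```bash
python3 - <<'E'
from h import *
np.set_printoptions(precision=4,suppress=True)
go([.496,-.173,.215],-7.6)
d=ctrl.read_camera("wrist"); save(d,"w1.png")
import pickle; pickle.dump(d,open("w1.pkl","wb"))
for t in ["ridge_l","bow","gauge","tip_l","stand"]:
    for r in ctrl.look_for(d,t)[:3]:
        if r["p"]>.2: w=world(d,r["position"]); print(t,round(r["p"],2),w,pix(d,w)[0].round())
E
```

```text
t 3.375 eef [ 0.4966 -0.174   0.2135] open 1.0001 F 0.0 [-1.28  0.02 -0.79]
turn [ 0.   -0.07 -0.3 ] shift [ 0.7  0.9 -1.5]
ridge_l 0.97 [ 0.5027 -0.1499  0.0758] [339. 241.]
ridge_l 0.72 [ 0.4918 -0.1984  0.0721] [273. 234.]
ridge_l 0.61 [ 0.6278 -0.1235  0.0076] [372. 336.]
bow 0.83 [ 0.4952 -0.1766  0.0877] [302. 240.]
bow 0.58 [ 0.4937 -0.176   0.028 ] [304. 220.]
gauge 0.82 [ 0.4934 -0.1745  0.0869] [305. 237.]
gauge 0.44 [0.5169 0.0936 0.0213] [597. 205.]
tip_l 0.79 [ 0.4955 -0.2029  0.0709] [269. 239.]
tip_l 0.68 [ 0.5024 -0.1522  0.0692] [335. 238.]
stand 0.91 [ 0.4923 -0.1727  0.0267] [307. 218.]
stand 0.52 [ 0.4949 -0.2024  0.0721] [269. 239.]
```

View pics/w1.png

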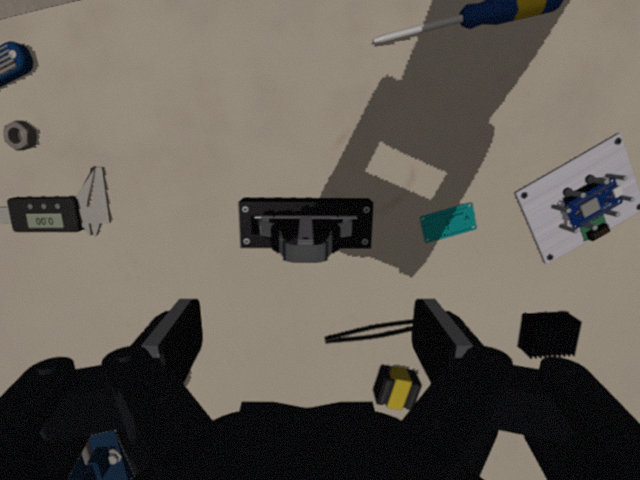

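```bash
python3 - <<'E'
from h import *
import pickle
np.set_printoptions(precision=4,suppress=True)
d=pickle.load(open("w1.pkl","rb"))
s=atz(d,[(239,198.5),(373.5,197.5),(373,248),(239.5,249.5)],.026)
v=s[1]-s[0]+s[2]-s[3]; print(s,s.mean(0),np.degrees(np.arctan2(v[1],v[0]))-90,np.linalg.norm(s[0]-s[1]),np.linalg.norm(s[1]-s[2]))
g=atz(d,[(254,217.5),(357,216.5)],.069-.034); v=g[1]-g[0]; print(g,np.degrees(np.arctan2(v[1],v[0]))-90, np.linalg.norm(v))
save(d,"w1c.png",(225,180,390,280),4.8)
E
```

```text
[[ 0.4672 -0.2289  0.026 ]
 [ 0.4823 -0.1131  0.026 ]
 [ 0.5279 -0.1176  0.026 ]
 [ 0.5128 -0.2371  0.026 ]] [ 0.4976 -0.1742  0.026 ] -7.31083515473334 0.11675201651888238 0.04574730069061987
[[ 0.484  -0.2173  0.035 ]
 [ 0.4951 -0.1301  0.035 ]] -7.296797592093824 0.08794244870285188
```

View pics/w1c.png

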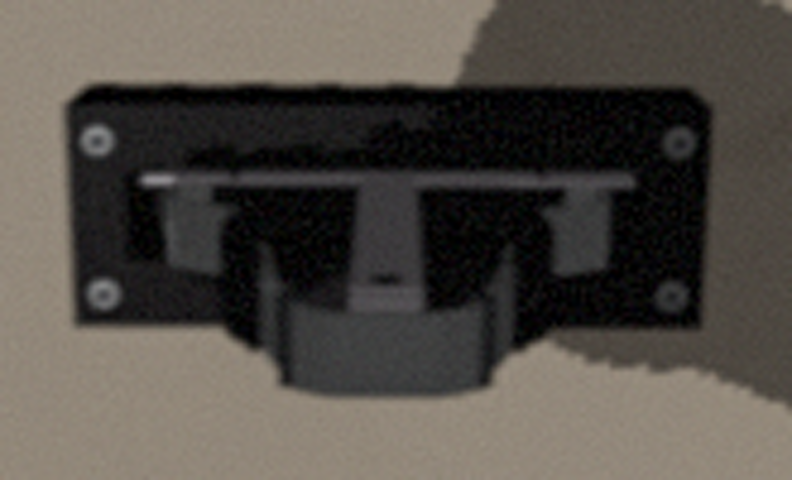

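Call:
send_rows(rows="0 0 -0.2 -1.5 -0.5 40 1;0 0 -0.2 -1.5 -0.5 80 1;0 0 -0.2 -1.5 -0.5 120 1;0 0 -0.2 -1.5 -0.5 140 0.7;0 0 -0.2 -1.5 -0.5 140 0.4;0 0 -0.2 -1.5 -0.5 140 0.4;0 0 -0.2 -1.5 -0.5 140 0.4", grip_force=40)

```text
time: 4.55
eef_pos: [0.4989, -0.1717, 0.076]
tcp_rot: [0.065, 0.998, -0.001, 0.001]
contact_force: [0.5, -0.5, 0.7]
opening: 0.701
finger_force: 0.0
```

```bash
python3 - <<'E'
from h import *
np.set_printoptions(precision=4,suppress=True)
go([.498,-.1746,.073],-7.5)
d=ctrl.read_camera("wrist"); save(d,"w2.png")
e=ctrl.read_camera("scene"); save(e,"s2.png",(330,240,450,340),6)
E
```

```text
t 4.55 eef [ 0.4989 -0.1717  0.076 ] open 0.7006 F 0.0 [ 0.48 -0.53  0.71]
turn [-0.07  0.17  0.1 ] shift [ 0.6 -3.   3. ]
```

View pics/w2.png

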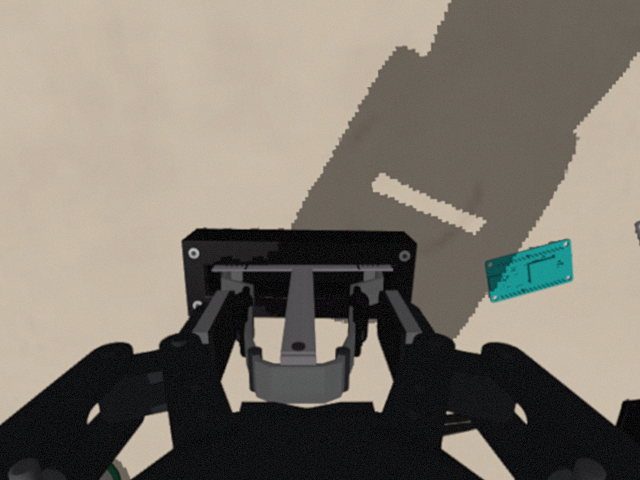

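Call:
send_rows(rows="0 0 0 0.5 -3 3 0.4;0 0 0 0.5 -3 3 0.4")

```text
time: 4.9
eef_pos: [0.4968, -0.1745, 0.0712]
tcp_rot: [0.065, 0.998, 0.0, -0.0]
contact_force: [-1.0, 0.6, -1.3]
opening: 0.699
finger_force: 0.0
```

```bash
python3 -c "
from h import *
go([.498,-.1746,.073],-7.5)"
```

```text
t 4.9 eef [ 0.4968 -0.1745  0.0712] open 0.6987 F 0.0 [-0.99  0.64 -1.3 ]
turn [ 0.01 -0.02  0.05] shift [-1.2  0.1 -1.8]
```

Call:
send_rows(rows="0 0 0 -1 0 -1.5 0.26;0 0 0 -1 0 -1.5 0.19;0 0 0 -1 0 -1.5 0.19;0 0 0 -1 0 -1.5 0.19")

```text
time: 5.4
eef_pos: [0.4983, -0.1747, 0.0732]
tcp_rot: [0.065, 0.998, -0.0, 0.0]
contact_force: [-0.2, 0.3, 2.4]
opening: 0.594
finger_force: 4.5
```

```bash
python3 - <<'E'
from h import *
np.set_printoptions(precision=4,suppress=True)
for i in range(4):
    go([.498,-.1746,.073],-7.5)
    d=ctrl.read_camera("wrist")
save(d,"w3.png",(180,220,420,400),3.3)
E
```

```text
t 5.4 eef [ 0.4983 -0.1747  0.0732] open 0.5942 F 4.513568356633186 [-0.2   0.31  2.39]
turn [-0.03  0.04  0.08] shift [0.3 0.1 0.2]
t 5.45 eef [ 0.4983 -0.1747  0.0732] open 0.5941 F 4.526267722249031 [-0.75 -0.56  3.19]
turn [-0.03  0.04  0.08] shift [0.3 0.1 0.2]
t 5.5 eef [ 0.4983 -0.1747  0.0732] open 0.5986 F 4.536610543727875 [-0.36 -0.37  3.03]
turn [-0.03  0.05  0.08] shift [0.3 0.1 0.2]
t 5.55 eef [ 0.4983 -0.1747  0.0732] open 0.5922 F 4.547994509339333 [ 0.17 -1.08  3.33]
turn [-0.03  0.04  0.08] shift [0.3 0.1 0.2]
```

View pics/w3.png

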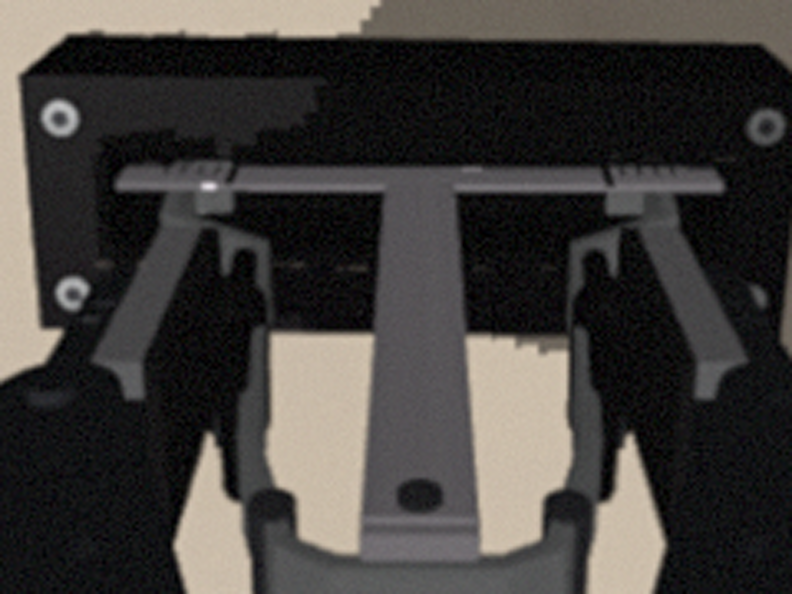

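Call:
send_rows(rows="0 0 0 0 0 -15 0.19;0 0 0 0 0 -35 0.19;0 0 0 0 0 -60 0.19;0 0 0 0 0 -90 0.19;0 0 0 0 0 -90 0.19;0 0 0 0 0 -90 0.19")

```text
time: 6.35
eef_pos: [0.4973, -0.174, 0.1618]
tcp_rot: [0.065, 0.998, 0.0, -0.001]
contact_force: [-0.3, -0.0, -0.5]
opening: 0.596
finger_force: 3.0
```

```bash
python3 - <<'E'
from h import *
np.set_printoptions(precision=4,suppress=True)
e=ctrl.read_camera("scene"); print(atz(e,[(324,237)],0))
go([.555,.109,.160],24)
d=ctrl.read_camera("wrist"); save(d,"w4.png",(180,220,420,400),3.3)
E
```

```text
[[0.7089 0.2338 0.    ]]
t 6.4 eef [ 0.497  -0.1738  0.1612] open 0.5976 F 3.012823462486267 [ 0.35  0.77 -1.66]
turn [  0.11  -0.13 -31.42] shift [-21.  288.    1.5]
```

Call:
send_rows(rows="0 0 -3 -2 25 0 0.18;0 0 -9 -6 75 0 0.18;0 0 -15 -10 130 0 0.18;0 0 -21 -14 185 0 0.18;0 0 -27 -18 235 0 0.18;0 0 -31.4 -21 275 0 0.18;0 0 -31.4 -21 288 1 0.18;0 0 -31.4 -21 288 1 0.18")

```text
time: 7.45
eef_pos: [0.5553, 0.1087, 0.1605]
tcp_rot: [-0.208, 0.978, 0.0, -0.001]
contact_force: [-0.2, -0.3, -0.0]
opening: 0.593
finger_force: 3.5
```

```bash
python3 - <<'E'
from h import *
import pickle
np.set_printoptions(precision=4,suppress=True)
go([.555,.109,.160],24)
d=ctrl.read_camera("wrist");d=ctrl.read_camera("wrist"); save(d,"w5.png",(150,120,480,400),2.4)
pickle.dump(d,open("w5.pkl","wb"))
go([.555,.109,.160],24)
for t in ["module","nest","gauge"]:
    for r in ctrl.look_for(d,t)[:3]:
        if r["p"]>.2: w=world(d,r["position"]); print(t,round(r["p"],2),w,pix(d,w)[0].round())
E
```

```text
t 7.45 eef [0.5553 0.1087 0.1605] open 0.5926 F 3.5076552629470825 [-0.19 -0.35 -0.02]
turn [ 0.03 -0.14  0.02] shift [0.1 0.4 0.5]
t 7.55 eef [0.5556 0.1074 0.1611] open 0.59 F 3.507511094212532 [ 0.52 -0.71 -1.5 ]
turn [ 0.01 -0.09 -0.09] shift [-0.1  1.7  1.1]
module 0.85 [0.5171 0.0935 0.0201] [310. 182.]
module 0.57 [ 0.519  -0.037   0.0005] [150. 111.]
nest 0.91 [ 0.5114  0.0936 -0.0005] [313. 172.]
nest 0.24 [0.557  0.1062 0.173 ] [300. 350.]
gauge 0.78 [0.5499 0.1056 0.1766] [307. 338.]
```

View pics/w5.png

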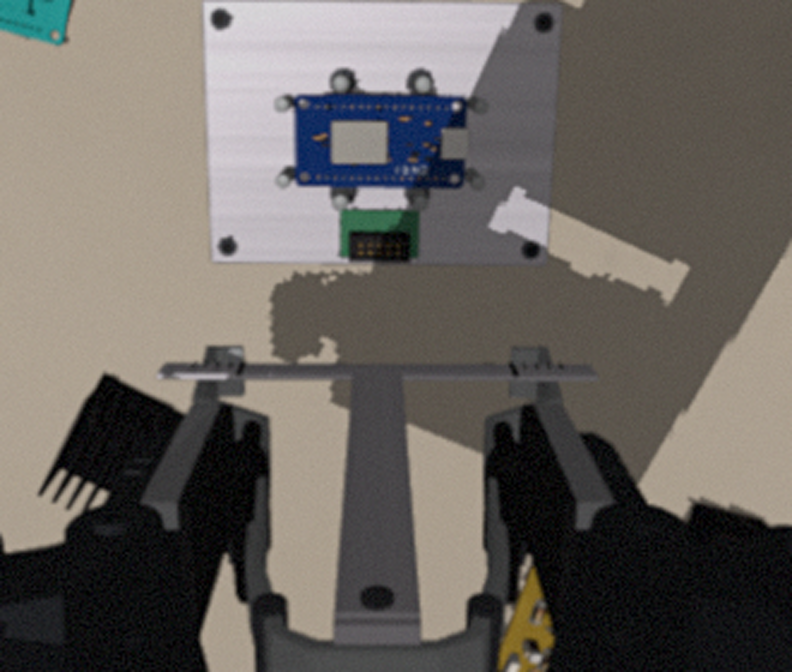

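```bash
python3 - <<'E'
from h import *
import pickle
np.set_printoptions(precision=4,suppress=True)
d=pickle.load(open("w5.pkl","rb"))
f=lambda L:[(150+x/2.4,120+y/2.4) for x,y in L]
def an(n,q,z):
    s=atz(d,f(q),z); v=s[1]-s[0]+s[2]-s[3]; print(n,s.mean(0),"yaw",np.degrees(np.arctan2(v[1],v[0]))-90,np.linalg.norm(s[0]-s[1]),np.linalg.norm(s[3]-s[2]),np.linalg.norm(s[1]-s[2]),np.linalg.norm(s[0]-s[3]))
an("board",[(296,95),(466,97),(464,187),(296,185)],.020)
an("plate",[(204,2),(559,5),(547,264),(211,263)],.005)
an("dowel",[(283,103),(479,104),(476,181),(283,180)],.028)
for z in (.117,.119,.121,.123):
    g=atz(d,f([(158,374),(596,376)]),z); v=g[1]-g[0]; print(z,g.mean(0),np.linalg.norm(v),np.degrees(np.arctan2(v[1],v[0]))-90)
# automatic blue segmentation
im=d["color"].astype(int); m=((im[...,2]-im[...,0]>40)&(im[...,2]-im[...,1]>30)).astype(np.uint8)
m[:150]=0; m[210:]=0; m[:,:265]=0; m[:,355:]=0
m=cv2.morphologyEx(m,cv2.MORPH_CLOSE,np.ones((15,15)))
c=max(cv2.findContours(m,0,2)[0],key=cv2.contourArea); print(cv2.minAreaRect(c)); b=cv2.boxPoints(cv2.minAreaRect(c)); s=atz(d,b,.02); print(s.mean(0))
E
```

```text
board [0.5156 0.0919 0.02  ] yaw 23.330307375384848 0.05073610807542998 0.051454754706189 0.02703147100644605 0.027002547360090966
plate [0.5159 0.092  0.005 ] yaw 23.68612091876797 0.10950464293681317 0.11163268559894923 0.0822743886505345 0.08280282129298681
dowel [0.5152 0.0916 0.028 ] yaw 23.710877570329103 0.05682987408647411 0.05721403914668101 0.022429195596575448 0.02241716743292112
0.117 [0.5508 0.1063 0.117 ] 0.08996109778124138 23.71141191326761
0.119 [0.5501 0.106  0.119 ] 0.08886578770064049 23.71141191326761
0.121 [0.5494 0.1057 0.121 ] 0.08777047762003956 23.711411913267554
0.123 [0.5487 0.1053 0.123 ] 0.08667516753943867 23.71141191326757
((307.5, 178.0), (38.0, 69.0), 90.0)
[0.5155 0.091  0.02  ]
```

Call:
send_rows(rows="0 0 0.2 20 0.8 0 0.18;0 0 0.2 44.5 0.8 0 0.18;0 0 0.2 44.5 0.8 25 0.18;0 0 0.2 44.5 0.8 50 0.18;0 0 0.2 44.5 0.8 52 0.18;0 0 0.2 44.5 0.8 52 0.18;0 0 0.2 44.5 0.8 52 0.18")

```text
time: 8.57
eef_pos: [0.5161, 0.0909, 0.1112]
tcp_rot: [-0.206, 0.979, -0.0, 0.001]
contact_force: [0.1, 0.1, 0.3]
opening: 0.594
finger_force: 3.5
```

```bash
python3 - <<'E'
from h import *
import pickle
np.set_printoptions(precision=4,suppress=True)
for i in range(3):
    d=ctrl.read_camera("wrist"); go([.5155,.0917,.109],23.7)
save(d,"w6.png",(200,180,420,345),3.6)
pickle.dump(d,open("w6.pkl","wb"))
E
```

```text
t 8.625 eef [0.516  0.091  0.1111] open 0.5853 F 3.517213985323906 [-0.24 -0.08 -0.41]
turn [-0.06  0.12  0.07] shift [0.1 0.9 2.1]
t 8.675 eef [0.5158 0.091  0.111 ] open 0.5871 F 3.5172807052731514 [ 0.39 -0.13 -0.27]
turn [-0.05  0.11  0.07] shift [0.  0.7 2. ]
t 8.725 eef [0.5157 0.0911 0.1108] open 0.5897 F 3.517279140651226 [-0.02  0.02 -0.31]
turn [-0.04  0.09  0.08] shift [-0.1  0.6  1.8]
```

View pics/w6.png

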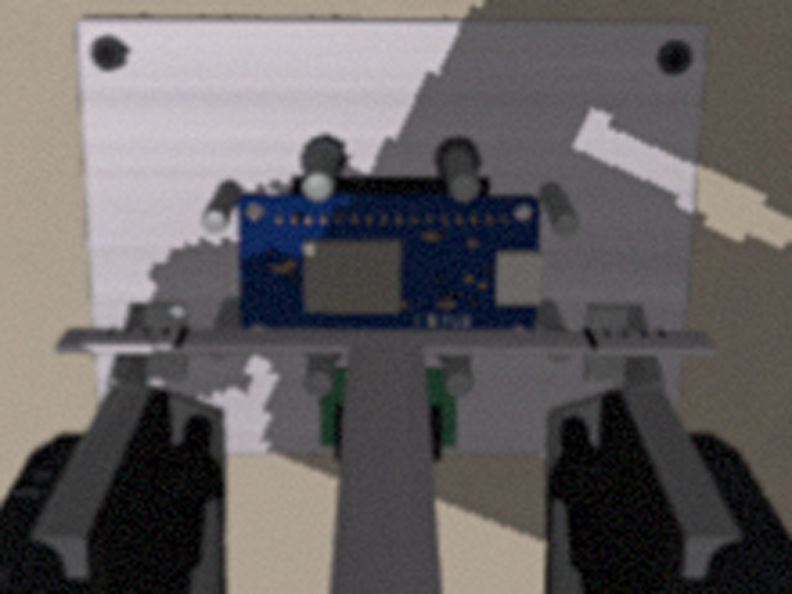

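```bash
python3 - <<'E'
from h import *
import pickle
np.set_printoptions(precision=4,suppress=True)
d=pickle.load(open("w6.pkl","rb")); print(d["cx"],d["cy"])
a=np.radians(23.7); N=np.array([[np.cos(a),np.sin(a)],[-np.sin(a),np.cos(a)]]); C=np.array([.5155,.0917])
f=lambda L:[(200+x/3.6,180+y/3.6) for x,y in L]
def pr(n,q,z):
    s=atz(d,f(q),z)[:,:2]; print(n,((s-C)@N.T*1e3).round(2).tolist(),"mean",((s-C)@N.T*1e3).mean(0))
pr("board front corners, exp(-14,+-26)",[(240,196),(539,196)],.020)
pr("dowel tops exp(-11.2,+-29.1),(-17.4,12)",[(215,220),(568,222),(318,186),(466,186)],.028)
pr("plate exp -42,56",[(79,20),(705,25)],.005)
for dz in (0,-.002): pr("gauge exp x-8.5,+-44",[(57,350),(715,351)],.0693-.0035+dz)
pr("toe inner front exp x -6 ",[(187,305),(587,305)],.047)
pr("lines inner",[(182,341),(590,341)],.0693)
E
```

```text
306.6787240404021 242.3660795110517
board front corners, exp(-14,+-26) [[-13.66, -25.13], [-13.78, 25.65]] mean [-13.7182   0.258 ]
dowel tops exp(-11.2,+-29.1),(-17.4,12) [[-11.66, -28.43], [-11.45, 29.58], [-17.45, -11.43], [-17.51, 12.68]] mean [-14.5187   0.6008]
plate exp -42,56 [[-41.68, -54.37], [-41.05, 55.75]] mean [-41.3674   0.6893]
gauge exp x-8.5,+-44 [[-3.56, -45.8], [-3.62, 45.12]] mean [-3.5914 -0.3423]
gauge exp x-8.5,+-44 [[-2.77, -46.35], [-2.84, 45.67]] mean [-2.8047 -0.3391]
toe inner front exp x -6  [[-3.57, -30.55], [-3.71, 30.19]] mean [-3.6438 -0.1791]
lines inner [[-6.32, -27.81], [-6.45, 27.11]] mean [-6.3814 -0.3528]
```

Call:
send_rows(rows="0 0 0 1.8 0.8 0 0.18;0 0 0 1.8 0.8 7 0.18;0 0 0 1.8 0.8 14 0.18;0 0 0 1.8 0.8 14 0.18;0 0 0 1.8 0.8 14 0.18;0 0 0 1.8 0.8 14 0.18")

```text
time: 9.48
eef_pos: [0.5133, 0.0911, 0.096]
tcp_rot: [-0.206, 0.979, -0.0, 0.0]
contact_force: [0.4, -0.4, -1.4]
opening: 0.59
finger_force: 3.5
```

```bash
python3 - <<'E'
from h import *
import pickle
np.set_printoptions(precision=4,suppress=True)
for i in range(3):
    d=ctrl.read_camera("wrist"); go([.5155,.0917,.078],23.7)
save(d,"w7.png",(210,200,410,340),4)
pickle.dump(d,open("w7.pkl","wb"))
E
```

```text
t 9.525 eef [0.5133 0.091  0.0961] open 0.5942 F 3.5171866044402122 [-0.01  0.45 -0.58]
turn [-0.01  0.03  0.08] shift [-2.3 -0.3 18.1]
t 9.575 eef [0.5132 0.0911 0.096 ] open 0.5867 F 3.5173682123422623 [-0.03  0.04 -0.85]
turn [-0.01  0.02  0.08] shift [-2.3 -0.3 18. ]
t 9.625 eef [0.5132 0.0911 0.096 ] open 0.5882 F 3.5173266381025314 [-0.23  0.34 -0.65]
turn [-0.01  0.02  0.07] shift [-2.3 -0.3 18. ]
```

View pics/w7.png

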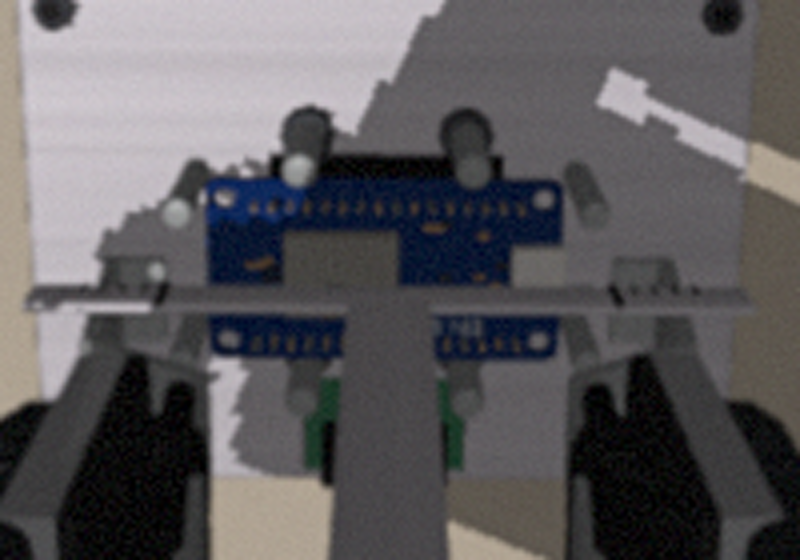

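```bash
python3 - <<'E'
from h import *
import pickle
np.set_printoptions(precision=4,suppress=True)
d=pickle.load(open("w7.pkl","rb"))
a=np.radians(23.7); N=np.array([[np.cos(a),np.sin(a)],[-np.sin(a),np.cos(a)]]); C=np.array([.5155,.0917])
f=lambda L:[(210+x/4,200+y/4) for x,y in L]
def pr(n,q,z):
    s=atz(d,f(q),z)[:,:2]; print(n,((s-C)@N.T*1e3).round(2).tolist(),"mean",((s-C)@N.T*1e3).mean(0))
pr("board",[(207,180),(562,180),(209,357),(561,357)],.020)
pr("dowels exp 11.2",[(177,213),(594,213),(188,350),(585,352)],.028)
pr("plain dowel -17.4",[(298,170),(474,170)],.028)
pr("line exp -8.5",[(164,297),(613,297)],.096-.0415)
for z in (.031,.034): pr("toe front exp -6",[(167,258),(613,258)],z)
g=d["color"][200:340,210:410].astype(int).mean(2)
for c in (135/4,145/4,635/4,650/4): print(c, g[55:90,int(c)].astype(int))
E
```

```text
board [[-13.71, -25.28], [-13.82, 25.58], [13.69, -25.89], [13.57, 26.43]] mean [-0.0676  0.2082]
dowels exp 11.2 [[-11.27, -28.55], [-11.39, 29.16], [9.18, -27.78], [9.37, 28.76]] mean [-1.0295  0.3971]
plain dowel -17.4 [[-17.49, -11.7], [-17.54, 12.42]] mean [-17.5175   0.3614]
line exp -8.5 [[-8.98, -26.47], [-9.1, 27.87]] mean [-9.0383  0.6966]
toe front exp -6 [[-5.73, -29.72], [-5.86, 31.59]] mean [-5.7947  0.9369]
toe front exp -6 [[-6.78, -29.23], [-6.91, 31.09]] mean [-6.8465  0.9277]
33.75 [ 94  97  96  94  96  92  96  95  88  74  75  80  79  75  81  78  73  76
  79  81 120 174 170 108  71  81  78  81  79  77  87  90  65  41  18]
36.25 [ 95  96  94  98  94  93  93  95  90  73  70  81  89  87  77  67  50  55
  67  79 115 169 167 107  75  76  75  77  74  81  86  92  88  62  38]
158.75 [94 95 94 94 94 93 89 91 91 76 69 80 79 78 76 73 62 49 50 71 73 80 95 90
 77 79 79 77 75 76 83 92 87 64 33]
162.5 [94 90 92 93 95 93 90 94 85 76 67 75 79 80 78 74 65 60 66 72 74 83 97 89
 77 78 74 76 79 77 79 74 68 46 33]
```

Call:
send_rows(rows="0 0 0 0.2 -0.5 3 0.18;0 0 0 0.2 -0.5 6 0.18;0 0 0 0.2 -0.5 9 0.18;0 0 0 0.2 -0.5 12 0.18;0 0 0 0.2 -0.5 15 0.18;0 0 0 0.2 -0.5 18 0.18;0 0 0 0.2 -0.5 18 0.18;0 0 0 0.2 -0.5 18 0.18")

```text
time: 10.62
eef_pos: [0.5131, 0.0906, 0.0779]
tcp_rot: [-0.206, 0.979, -0.0, 0.0]
contact_force: [-0.2, 0.5, -1.0]
opening: 0.591
finger_force: 3.5
```

```bash
python3 - <<'E'
from h import *
import pickle
np.set_printoptions(precision=4,suppress=True)
for i in range(2):
    d=ctrl.read_camera("wrist"); go([.5132,.0906,.078],23.7)
save(d,"w8.png",(190,200,430,360),3.3)
pickle.dump(d,open("w8.pkl","wb"))
E
```

```text
t 10.675 eef [0.5132 0.0905 0.078 ] open 0.5928 F 3.5172607004642487 [-0.8  -0.26 -0.72]
turn [-0.01  0.01  0.08] shift [-0.  0. -0.]
t 10.725 eef [0.5132 0.0905 0.078 ] open 0.5899 F 3.517421633005142 [-0.22 -0.17 -0.02]
turn [-0.01  0.02  0.08] shift [-0.   0.1 -0. ]
```

Call:
send_rows(rows="0 0 0 0 0 0 0.14;0 0 0 0 0 0 0.1;0 0 0 0 0 0 0.08;0 0 0 0 0 0 0.06;0 0 0 0 0 0 0.06;0 0 0 0 0 0 0.06")

```text
time: 11.48
eef_pos: [0.5131, 0.0905, 0.0778]
tcp_rot: [-0.206, 0.979, 0.0, -0.0]
contact_force: [-0.0, -0.3, -0.8]
opening: 0.533
finger_force: 9.3
```

```bash
python3 - <<'E'
from h import *
import pickle
np.set_printoptions(precision=4,suppress=True)
for i in range(3):
    d=ctrl.read_camera("wrist"); go([.5132,.0906,.078],23.7)
save(d,"w9.png",(190,200,430,360),3.3)
pickle.dump(d,open("w9.pkl","wb"))
E
```

```text
t 11.525 eef [0.5131 0.0905 0.0779] open 0.5322 F 9.345345944166183 [ 0.72 -0.73 -0.55]
turn [-0.    0.    0.08] shift [-0.1  0.  -0.1]
t 11.575 eef [0.5131 0.0905 0.0778] open 0.5308 F 9.345266819000244 [ 0.5   0.53 -0.9 ]
turn [ 0.   -0.    0.08] shift [-0.1  0.  -0.2]
t 11.625 eef [0.5131 0.0905 0.0779] open 0.5328 F 9.345088452100754 [ 0.39  0.36 -0.94]
turn [0.   0.   0.07] shift [-0.1  0.  -0.1]
```

Call:
send_rows(rows="0 0 0 0 0 0 0.05;0 0 0 0 0 0 0.035;0 0 0 0 0 0 0.035;0 0 0 0 0 0 0.035")

```text
time: 12.12
eef_pos: [0.5131, 0.0905, 0.0778]
tcp_rot: [-0.206, 0.979, -0.0, 0.0]
contact_force: [0.9, 0.1, -1.0]
opening: 0.523
finger_force: 10.5
```

```bash
python3 - <<'E'
from h import *
import pickle
for i in range(2):
    d=ctrl.read_camera("wrist"); go([.5132,.0906,.078],23.7)
a=d["color"][225:325,205:405]; 
l=a[30:90,0:85]; r=a[30:90,110:195]
im=np.hstack([l,r]); cv2.imwrite("pics/w10.png",cv2.cvtColor(cv2.resize(im,None,fx=4.7,fy=4.7,interpolation=cv2.INTER_CUBIC),cv2.COLOR_RGB2BGR))
pickle.dump(d,open("w10.pkl","wb"))
E
```

```text
t 12.175 eef [0.5131 0.0905 0.0778] open 0.5174 F 10.544358640909195 [-1.28  0.01 -0.32]
turn [ 0.   -0.    0.08] shift [-0.1  0.  -0.2]
t 12.225 eef [0.5131 0.0905 0.0778] open 0.5246 F 10.544271022081375 [ 0.18 -0.15 -0.91]
turn [ 0.   -0.    0.08] shift [-0.1  0.  -0.2]
```

View pics/w10.png

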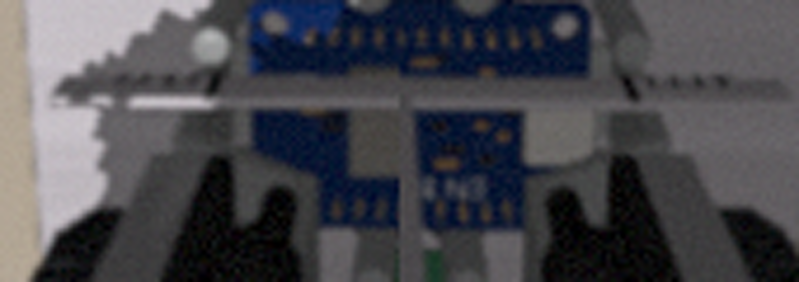

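```bash
python3 - <<'E'
from h import *
import pickle
np.set_printoptions(precision=2,suppress=True,linewidth=200)
for n in ("w8","w9","w10"):
    d=pickle.load(open(n+".pkl","rb")); c=d["color"].astype(int)
    print(n)
    for r0,r1 in ((271,274),(274,277),(279,282),(282,285),(285,288)):
        print(r0,"L",c[r0:r1,236:266].mean((0,2)).astype(int),"R",c[r0:r1,346:378].mean((0,2)).astype(int))
d=pickle.load(open("w10.pkl","rb"))
# predicted projections: tool frame -> puller aligned w/ TCP, mean-offset unknown
s=ctrl.get_state(); T=R.from_quat(s["tcp_rot"]).as_matrix(); o=s["eef_pos"]
def P(x,y,z): return o+T@np.array([-x,y,0])+np.array([0,0,z-.004])
for x in (.0,.002):
  for z in (-.0375,):
    print("line",pix(d,[P(-.0085+x,-.0275,z),P(-.0085+x,.0275,z)]).tolist())
  for z in (-.034,-.030,-.026,-.022): print(z,[pix(d,[P(-.006+x,-h,z),P(-.006+x,h,z)]).round(1).tolist() for h in (.0275,.0285)])
E
```

```text
w8
271 L [64 70 75 66 57 59 70 73 66 61 59 72 74 53 26 34 59 71 73 74 77 74 69 64 63 63 64 65 65 65] R [63 64 62 61 64 63 64 62 61 64 72 71 73 71 74 72 43 27 46 68 74 67 57 67 73 76 67 53 59 66 68 63]
274 L [130 130 129 127 125 113  93  82  91 105 102  87  62  43  47  70  84  82  84  83  83  85  84  82  84  84  83  84  83  83] R [78 79 80 79 78 79 79 78 78 78 80 79 77 79 79 80 74 54 31 41 71 79 78 79 79 76 79 76 77 78 79 79]
279 L [ 52  49  48  50  61  76  79  82  79  79  79  77  77  79  78  74  90  98  99 100 101  97  70  40  25  21  29  26  25  28] R [102 103 104 102 103 105 103 103 103 102  96  96  98  98  99  96  77  78  80  80  82  80  80  81  78  79  79  70  57  54  53  50]
282 L [ 53  54  51  52  62  75  81  80  81  80  78  77  79  80  79  80  93 100 101  99  99  98  71  40  22  21  28  24  29  22] R [102 104 105 102 104 103 103 104 102 101  95  98 102 100 103  95  76  76  79  78  79  79  79  78  78  81  78  67  53  51  54  51]
285 L [64 64 61 61 62 68 77 82 85 89 91 93 92 94 93 96 98 88 78 68 67 63 50 37 28 27 26 22 27 30] R [104 103 103 103 104 102 103 102 104  98  83  72  7
[... 2460 characters left out ...]
2167]]
-0.034 [[[248.4, 278.3], [364.2, 278.4]], [[246.3, 278.3], [366.3, 278.4]]]
-0.03 [[[247.1, 281.5], [365.5, 281.6]], [[245.0, 281.5], [367.6, 281.6]]]
-0.026 [[[245.7, 284.8], [366.9, 284.9]], [[243.5, 284.8], [369.1, 284.9]]]
-0.022 [[[244.2, 288.3], [368.3, 288.4]], [[242.0, 288.3], [370.6, 288.4]]]
line [[249.52159336418174, 274.72484904266196], [363.1088155758848, 274.8012184663504]]
-0.034 [[[248.6, 282.3], [364.0, 282.3]], [[246.5, 282.3], [366.1, 282.3]]]
-0.03 [[[247.3, 285.5], [365.3, 285.6]], [[245.2, 285.5], [367.4, 285.6]]]
-0.026 [[[245.9, 288.9], [366.7, 289.0]], [[243.7, 288.9], [368.9, 289.0]]]
-0.022 [[[244.4, 292.5], [368.1, 292.6]], [[242.2, 292.5], [370.4, 292.5]]]
```

```bash
python3 - <<'E'
from h import *
import pickle
d=pickle.load(open("w10.pkl","rb"))
a=np.radians(23.7); N=np.array([[np.cos(a),np.sin(a)],[-np.sin(a),np.cos(a)]]); C=np.array([.5155,.0917])
def pr(n,q,z):
    s=atz(d,q,z)[:,:2]; print(n,((s-C)@N.T*1e3).round(2).tolist(),np.linalg.norm(s[0]-s[1])*1e3)
pr("board exp 52",[(258.3,283),(355.6,283)],.020)
for z in (.012,.0138,.0155): pr("tips",[(253.9,283),(359.1,283)],z)
E
```

```text
board exp 52 [[1.82, -25.86], [1.72, 26.34]] 52.20669925015837
tips [[5.11, -29.49], [4.99, 29.5]] 58.99160051666067
tips [[4.37, -29.21], [4.25, 29.21]] 58.42118023995292
tips [[3.68, -28.94], [3.56, 28.94]] 57.88244997861777
```

Call:
send_rows(rows="0 0 0 0 0.2 0 0.035;0 0 0 0 0.2 0 0.02;0 0 0 0 0.2 0 0.01;0 0 0 0 0.2 0 0.01;0 0 0 0 0.2 0 0.01")

```text
time: 12.85
eef_pos: [0.513, 0.0907, 0.0779]
tcp_rot: [-0.206, 0.979, -0.0, 0.0]
contact_force: [0.7, -0.5, -0.1]
opening: 0.507
finger_force: 11.7
```

```bash
python3 - <<'E'
from h import *
import pickle
for i in range(2):
    d=ctrl.read_camera("wrist"); go([.5132,.0906,.078],23.7)
c=d["color"].astype(int)
for r0,r1 in ((279,282),(282,285)):
    print(r0,"L",c[r0:r1,240:262].mean((0,2)).astype(int),"R",c[r0:r1,352:376].mean((0,2)).astype(int))
E
```

```text
t 12.9 eef [0.513  0.0907 0.0778] open 0.508 F 11.738901436328888 [ 0.37 -0.47 -0.2 ]
turn [-0.   -0.    0.08] shift [-0.1 -0.2 -0.2]
t 12.95 eef [0.513  0.0907 0.0778] open 0.5026 F 11.738889813423157 [ 0.05  0.82 -0.43]
turn [-0.    0.    0.08] shift [-0.1 -0.2 -0.2]
279 L [99 99 99 99 92 77 65 58 57 57 51 51 50 49 51 50 54 59 44 26 25 24] R [103 105 105 102  79  60  54  52  52  53  51  53  58  60  60  59  69  86
  98  98  98  99  96  97]
282 L [102 102 100  92  77  67  62  61  56  57  53  54  56  51  51  51  56  61
  46  24  27  22] R [103 103 105 102  82  61  52  49  51  51  52  50  53  59  60  61  59  68
  84 101 103 101 100 100]
```

Call:
send_rows(rows="0 0 0 0 0 0 0.01;0 0 0 0 0 -1.5 0.01;0 0 0 0 0 -3 0.01;0 0 0 0 0 -4.5 0.01;0 0 0 0 0 -6 0.01;0 0 0 0 0 -8 0.01;0 0 0 0 0 -10 0.01;0 0 0 0 0 -13 0.01")

```text
time: 13.95
eef_pos: [0.5129, 0.0907, 0.0909]
tcp_rot: [-0.206, 0.979, 0.0, -0.0]
contact_force: [-0.0, 0.4, -0.4]
opening: 0.508
finger_force: 11.7
```

Call:
send_rows(rows="0 0 0 0 0 -6 0.01;0 0 0 0 0 -14 0.01;0 0 0 0 0 -24 0.01;0 0 0 0 0 -36 0.01;0 0 0 0 0 -48 0.01;0 0 0 0 0 -60 0.01;0 0 0 0 0 -68 0.01;0 0 0 0 0 -72 0.01")

```text
time: 14.95
eef_pos: [0.5132, 0.0907, 0.1635]
tcp_rot: [-0.206, 0.979, -0.0, 0.0]
contact_force: [0.0, -0.1, -1.3]
opening: 0.507
finger_force: 11.7
```

Call:
send_rows(rows="0 0 0 0 0 -1 0.01;0 0 0 0 0 -1 0.01;0 0 0 0 0 -1 0.01;0 0 0 0 0 -1 0.01")

```text
time: 15.45
eef_pos: [0.5128, 0.0907, 0.1635]
tcp_rot: [-0.206, 0.979, 0.0, -0.0]
contact_force: [0.2, 0.1, -1.2]
opening: 0.51
finger_force: 11.7
```

```bash
python3 - <<'E'
from h import *
np.set_printoptions(precision=4,suppress=True)
for n in ("wrist","scene"):
    d=ctrl.read_camera(n); go([.513,.0907,.165],23.7)
    for t in ("module","nest"):
        for r in ctrl.look_for(d,t)[:3]:
            if r["p"]>.2: w=world(d,r["position"]); print(n,t,round(r["p"],2),w,pix(d,w)[0].round())
    im=d["color"].astype(int); m=((im[...,2]-im[...,0]>40)&(im[...,2]-im[...,1]>30)).astype(np.uint8)
    m=cv2.morphologyEx(m,cv2.MORPH_CLOSE,np.ones((9,9)))
    print([ (cv2.boundingRect(c),cv2.minAreaRect(c)[2]) for c in cv2.findContours(m,0,2)[0] if cv2.contourArea(c)>60])
    E=pix(d,[[.513,.0907,.1]]); print("expected",E)
    if n=="wrist":
        c=d["color"].astype(int)
        for r0,r1 in ((279,282),(282,285)): print(r0,"L",c[r0:r1,240:262].mean((0,2)).astype(int),"R",c[r0:r1,352:376].mean((0,2)).astype(int))
E
```

```text
t 15.5 eef [0.5129 0.0907 0.1636] open 0.5121 F 11.739301085472107 [ 0.08 -0.22 -1.55]
turn [ 0.01 -0.03  0.08] shift [-0.1 -0.1 -1.4]
wrist module 0.65 [0.5139 0.0931 0.1027] [310. 277.]
wrist module 0.57 [ 0.52   -0.0387 -0.0002] [154. 173.]
wrist nest 0.8 [0.5037 0.0869 0.0006] [307. 217.]
[((259, 252, 93, 18), 90.0)]
expected [[306.1672 271.8657]]
279 L [159 172 176 175 160 111  63  51  54  53  50  47  51  47  47  48  53  68
  75  52  27  22] R [99 99 92 79 74 59 53 50 49 49 48 48 56 56 57 57 59 78 92 92 86 83 84 83]
282 L [156 157 155 141 102  69  57  57  55  51  53  52  52  47  49  49  62  86
  94  65  32  23] R [100  99  93  76  73  58  47  47  49  51  51  50  51  52  56  55  56  62
  74  85  83  85  83  82]
t 15.65 eef [0.513  0.0907 0.1638] open 0.5077 F 11.739347577095032 [-1.12  0.8  -0.95]
turn [ 0.   -0.01  0.08] shift [ 0.  -0.  -1.2]
scene module 0.64 [ 0.5189 -0.0421  0.0007] [340. 317.]
scene module 0.57 [0.5098 0.0899 0.1045] [290. 241.]
scene nest 0.95 [0.5073 0.0828 0.0061] [293. 289.]
[((231, 331, 22, 19), 38.65980529785156)]
expected [[291.3269 242.8737]]
```

```bash
python3 -c "
from plant import ctrl
print(ctrl.sign_off())"
```

```text
the job is handed in; nothing more can be done
None
```

I lifted the module straight out of the nest on the tweezers' toes and handed the job in with it held up at about 0.10 m, roughly 8 cm above where it sat; the tip gap was about 55–56 mm, measured from the wrist camera and the grip force. The hand-in returned no verdict.

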